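# Brace the square tin and unscrew its tight cap

### The arm

A 6-joint arm with a two-finger parallel gripper is mounted at the origin on the work surface. World frame = base frame: x ahead of the robot, y to its left, z up, the work surface at z = 0. Lengths are in m, angles in rad, forces in N, time in s.
With the tool pointing down it reaches from about 0.225 to 0.875 m from the base axis. Payload 3.4 kg.
Tool frame: the origin (TCP) lies on the mounting face of the last link; the fingertips stand 173 mm ahead of it and the grasp point (between the pads) lies 155 mm ahead of it; y points along the fingers, x is the direction in which the jaws open and shut, and the axes are right-handed (so a half turn about y gives the same grasp; the last joint's range is limited). The gripper opens to 85 mm and grips with 20 to 120 N. Pads are 22 mm wide; open, the fingers measure 114 mm over their backs; the gripper's body (76 mm by 85 mm) begins 54 mm behind the grasp point. The pads swing forward as they close: fully open they stand 13 mm farther back than shut.
Start: joints at [1.216, 0.276, 1.505, -0, 1.361, -0.121], TCP at [0.133, 0.559, 0.405] pointing down, gripper open.
Joint ranges: [-2.89, 2.89], [-0.75, 2.08], [0.22, 2.7], [-1.18, 4.32], [0.11, 2.71], [-2.7, 2.7]. Speed limits (rad/s): [2.57, 2.57, 3.14, 3.14, 3.14, 3.14].

### API

Orientations are given as a unit quaternion [w, x, y, z].
In Python, from rig import manip, vision, ticket gives the robot as it stands.
- The arm moves only by the tool arm_command, never from a script. Its argument "increments" is one flat list of numbers, 7 for each row, row after row: the turn, a rotation vector about the tool's x, y, z in rad, then the shift along the tool's x, y, z in cm, then the closure, from 0 (fully open) to 1 (shut). In form: [wx, wy, wz, tx, ty, tz, hand, wx, wy, wz, tx, ty, tz, hand, ...]. A call has 1 to 8 rows; each row shifts and turns the commanded pose from where the row before left it, along the tool's axes as they then stand; what a row does not reach is not made up. A row lasts 1/8 s, in which the tool goes at most 62.5 mm and 10.7 degrees, less where a joint would pass 70% of its speed; a pose out of reach is approached as far as the arm can. A call is refused whole if a number of a shift passes 6.25 or a number of a turn 0.188, either way. A call with a gripper value outside its range is refused whole. The fingers move at their own pace and stop on an object; "grip_force" is the grip in N (left out, the last holds). Time passes only in rows, so rows that do not move let the fingers close. It gives the time, the measured TCP pose, the force and the opening at its end, in the units of the state.
- manip.get_state(): the state, without advancing time (a new reading comes with each control period).
- vision.get_image(name): name is "side" or "top"; returns the picture (480x640x3 uint8, red, green, blue); there is no depth.
- vision.camera_params(name): a dict with "vfov" (degrees; the focal length in pixels is half the picture's height over the tangent of half this angle, whatever the lens; pixels are square), "cx", "cy" (the principal point, pixels), "R" (3x3) and "t" (3): a world point X has camera coordinates R X + t. Camera axes: x right, y down, z forward; pixel columns grow to the right and rows downward; lengths in m; the calibration is good to about 2 mm. A picture is of the moment at which its call begins. camera_params takes no time and is no camera call.
- ticket.sign_off(): hands the job in, once; it reports no verdict.
The state is a dict: "clock": time; "qpos": joint angles; "qd": joint speeds; "effort": joint torques, N m; "position": TCP position; "ee_rot": TCP orientation; "contact_force": force on the tool from outside, world axes, zero at the start; "moment": the same for the moment, N m; "width": finger opening in m.
Only numpy, scipy, OpenCV 4.12 (cv2) and the standard library are available. Lean on these libraries where they do the work, as an engineer would, in place of code of your own. Each camera call takes 0.05 s, during which the arm holds its last target.

### The job

Set the square tin down into the square socket of the wooden bracing block, so that the block keeps it from turning, with its cap still on. Then unscrew the tight cap counter-clockwise, stop turning once the thread lets go, lift the cap straight up and finish still holding it, level and clear, a centimetre or two above the open neck, with the tin left fully down in the block. Do not tip the tin over, and leave the round tin, the log slice and the reed bundle where they are.

Things in the scene. Friction and masses are not known exactly. Their poses are not given: they have to be found in the camera images.
- tin_mid (a point): the square tin, loose, about 0.32 kg: square steel body 60 x 60 mm, 56 mm high, wrapped in plain brown card, then a round neck 39 mm across. With its cap on it is 90 mm tall; this point is on its axis, 45 mm above its underside. z up, x and y square to its sides. Starts upright on the bench; can be lifted by its cap. If not braced it turns with the cap
- cap_mid (a point): the tin's round aluminium screw cap, loose, 0.05 kg, 51 mm across, 20 mm tall; this point is on its axis, half-way up (screwed on: 35 mm above the tin's middle point). Its x axis starts within 0.1 rad of the tin's x. Turned counter-clockwise from above it rises 1 mm and comes free about 0.95 rad past the tin's x; it can be lifted from 1.05 to 2.4 rad. Turning takes about 0.3 N m until free
- tin_neck (a point): centre of the rim of the tin's neck, 84 mm above the tin's underside, under the cap. A sprung rubber seal in the neck pushes the cap up with about 10 N, which makes it tight; when the thread lets go it pops the cap up 1 to 2 mm, and then stands 5 mm above the rim
- brace_in (a point): the wooden bracing block, fixed: 100 mm square, 38 mm high, with a 64 mm square socket open at the top, its mouth bevelled, and a 12 mm high foot 170 mm long along x. This point is the centre of the socket's floor, 10 mm above the bench; x and y square to its sides, z up. The tin fits in any quarter turn, 2 mm to spare each side (seated, it can still turn 0.06 rad)
- round_tin: bystander: a round steel tin in brown card, 63 mm across, 84 mm tall with its cap; origin at the centre of its underside
- log_slice: bystander: a slice of log lying flat, 84 mm across, 24 mm thick; origin at the centre of its underside
- reed_bundle: bystander: a strapped bundle of five reeds lying flat, 130 mm long along its x, 44 mm wide, 28 mm high; origin at the centre of its underside
Not all that is in view belongs to the job. What is shaped like the part that bears brace_in but blue or green is not meant.

How it is judged:
On the way, in this order (a step that is already met when the one before it is completed fails the run):
1. the square tin stands fully down in the block's socket with its cap still screwed on (horizontal distance between tin_mid and brace_in below 0.012 m and z of tin_mid in the frame of brace_in below 0.05 m and angle between tin_mid's own z axis and vertical below 0.1 rad and z of cap_mid in the frame of tin_mid below 0.042 m and not (angle between the x axis of cap_mid and the x axis of tin_mid, either way round above 0.8 rad)), for 0.2 s.
2. with the tin in the socket and the cap still sitting on the neck, the cap has been turned more than 0.8 rad on the tin (horizontal distance between tin_mid and brace_in below 0.012 m and z of tin_mid in the frame of brace_in below 0.05 m and angle between tin_mid's own z axis and vertical below 0.1 rad and z of cap_mid in the frame of tin_mid below 0.042 m and angle between the x axis of cap_mid and the x axis of tin_mid, either way round above 0.8 rad), for 0.02 s.
At the end, for the whole second after the job is handed in: Tin fully down in the socket (5 mm), upright; cap held still by the fingers, clear of the tin, its middle 55 to 100 mm above the tin's middle point, within 20 mm of its axis, tilted under 0.25 rad, its x axis 0.8 to 2.34 rad from the tin's (horizontal distance between tin_mid and brace_in below 0.012 m and z of tin_mid in the frame of brace_in below 0.05 m and angle between tin_mid's own z axis and vertical below 0.1 rad and angle between the x axis of cap_mid and the x axis of tin_mid, either way round above 0.8 rad and z of cap_mid in the frame of tin_mid between 0.055 and 0.1 m and horizontal distance between cap_mid and tin_mid below 0.02 m and angle between cap_mid's own z axis and vertical below 0.25 rad and contact force between the fingers and cap above 2 N and contact force between cap and tin below 0.2 N and linear speed of cap below 0.03 m/s); the arm keeps its last pose, push and grip.
It fails at once if the tin is tipped by more than 0.6 rad (angle between tin_mid's own z axis and vertical above 0.6 rad).
It fails at once if the round tin is moved by more than 25 mm (distance of round_tin from where it was at the start of the episode above 0.025 m).
It fails at once if the log slice is moved by more than 25 mm (distance of log_slice from where it was at the start of the episode above 0.025 m).
It fails at once if the reed bundle is moved by more than 25 mm (distance of reed_bundle from where it was at the start of the episode above 0.025 m).
It also fails if it takes over 45 s, if anything falls off the work surface, if the arm or the gripper's body presses on something with over 40 N, if the wrist force passes 120 N, or if a joint passes its speed limit or range.

## Working session

There is one attempt and no reset: what is moved stays moved. The work goes in short steps, Python scripts to look and compute and a tool call to move; the robot and the scene stay as the last step left them, time stands still between calls to the robot, and variables do not carry over. Pictures are saved under pics/ and viewed, and the job is handed in when it is done.

Besides the shell and the picture viewer there is one more tool, called after ">>>" as name(argument=value, ...), one argument or row to a line, values as JSON. arm_command: Moves the arm, as the interface text tells. Its arguments: {"type":"object","properties":{"increments":{"type":"array"},"grip_force":{"type":"number"}},"required":["increments"]}

```bash
mkdir -p pics; ls; python3 - <<'E'
from rig import manip, vision, ticket
import cv2
print(manip.get_state())
for n in("side","top"):
    print(n,vision.camera_params(n)); cv2.imwrite(f"pics/{n}0.png",vision.get_image(n)[:,:,::-1])
E
```

```text
pics
{'clock': 0.0, 'qpos': array([ 1.21597573e+00,  2.76618308e-01,  1.50616925e+00, -1.73630057e-05,
        1.36069833e+00, -1.21008359e-01]), 'qd': array([-0.00030218, -0.00113218,  0.00078994,  0.00041139, -0.00032841,
       -0.00086634]), 'effort': array([-1.24866729e-04, -4.16769969e+01, -2.45811045e+01, -2.86210206e-04,
        1.07999714e-02, -3.71077351e-05]), 'position': array([0.13315695, 0.55914456, 0.40381172]), 'ee_rot': array([-0.55455253,  0.55525964,  0.43769954, -0.43883634]), 'contact_force': array([ 0.26327039, -0.83256773, -0.12462914]), 'moment': array([-0.04849284,  0.00924288, -0.00565542]), 'width': 0.08572031916876488}
side {'vfov': 55.62911614950199, 'cx': 329.3946568525933, 'cy': 245.07728827613602, 'R': array([[ 0.8921156 , -0.45180266, -0.00203043],
       [-0.3107668 , -0.61035607, -0.72862162],
       [ 0.3279539 ,  0.6506457 , -0.68491344]]), 't': array([-0.49588773,  0.23080541,  0.52731072])}
top {'vfov': 47.55286933119135, 'cx': 320.3224152097899, 'cy': 240.0785595486483, 'R': array([[ 0.0161608 , -0.9992498 , -0.03519463],
       [-0.99406183, -0.01226869, -0.10812292],
       [ 0.10761001,  0.03673299, -0.99351435]]), 't': array([0.0154161, 0.5614073, 0.8725166])}
```

View pics/side0.png

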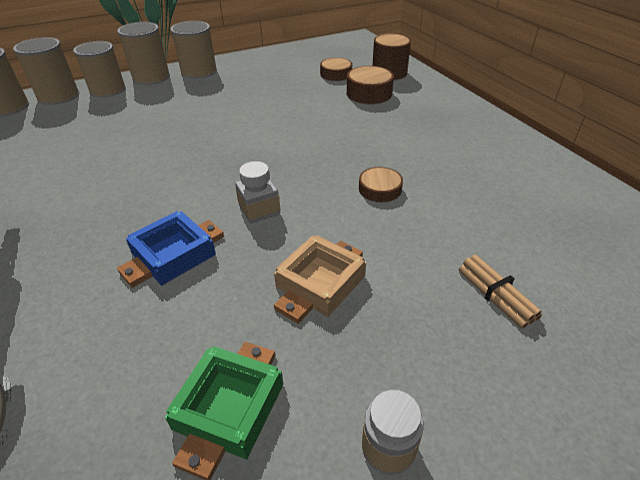

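View pics/top0.png

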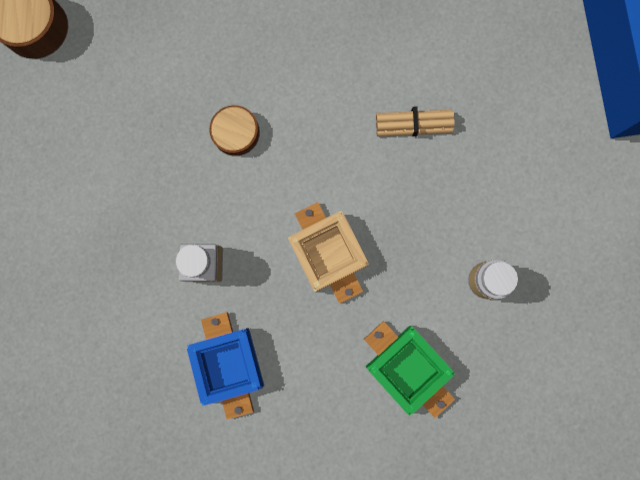

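```bash
python3 - <<'E'
import cv2, numpy as np
s=cv2.imread("pics/side0.png");t=cv2.imread("pics/top0.png")
a=cv2.resize(t[230:300,160:240],None,fx=5,fy=5,interpolation=cv2.INTER_CUBIC)
b=cv2.resize(t[200:305,280:380],None,fx=4,fy=4,interpolation=cv2.INTER_CUBIC)
H=420;o=np.zeros((H,800,3),np.uint8);o[:350,:400]=a;o[:420,400:]=b;cv2.imwrite("pics/crop_top.png",o)
a=cv2.resize(s[150:230,220:300],None,fx=5,fy=5,interpolation=cv2.INTER_CUBIC)
b=cv2.resize(s[225:325,270:370],None,fx=4,fy=4,interpolation=cv2.INTER_CUBIC)
cv2.imwrite("pics/crop_side.png",np.hstack([a,b]))
E
```

```text
(no output)
```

View pics/crop_top.png

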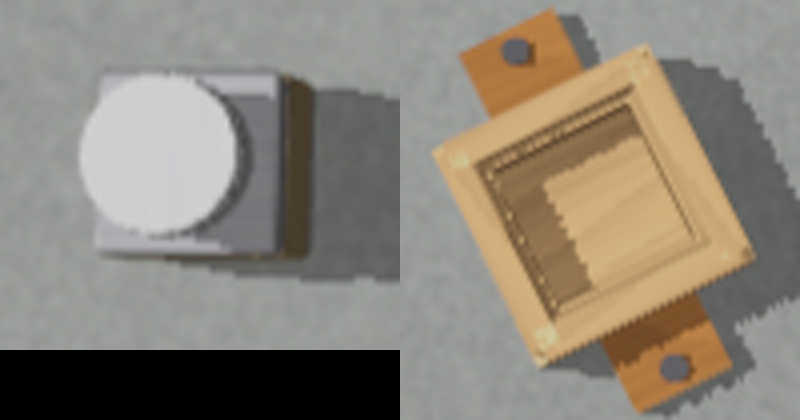

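View pics/crop_side.png

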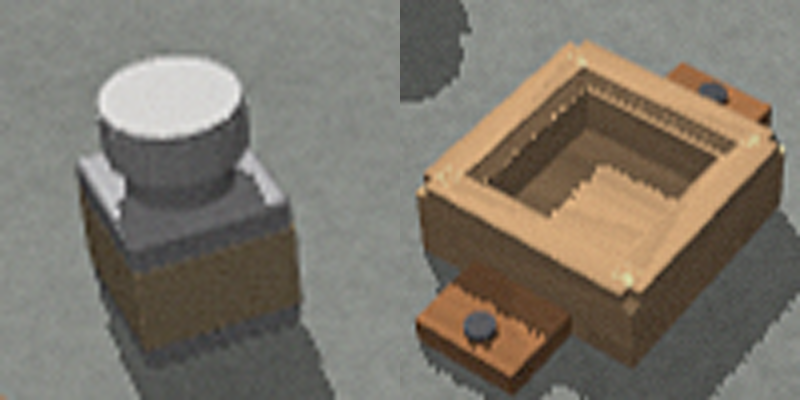

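```bash
cat > h.py <<'E'
import numpy as np, cv2
from rig import manip, vision, ticket
C={n:vision.camera_params(n) for n in("side","top")}
def ray(n,u,v):
    c=C[n];f=240/np.tan(np.radians(c["vfov"]/2))
    d=c["R"].T@np.array([(u-c["cx"])/f,(v-c["cy"])/f,1]);o=-c["R"].T@c["t"]
    return o,d/np.linalg.norm(d)
def plane(n,u,v,z):
    o,d=ray(n,u,v);return o+d*(z-o[2])/d[2]
def tri(a,b):
    A=np.zeros((3,3));y=np.zeros(3);R=[]
    for n,p in(("side",a),("top",b)):
        o,d=ray(n,*p);P=np.eye(3)-np.outer(d,d);A+=P;y+=P@o;R.append((o,P))
    x=np.linalg.solve(A,y);return x,[np.linalg.norm(P@(x-o)) for o,P in R]
def proj(n,X):
    c=C[n];f=240/np.tan(np.radians(c["vfov"]/2));p=c["R"]@X+c["t"];return c["cx"]+f*p[0]/p[2],c["cy"]+f*p[1]/p[2]
def blob(img,mask,near):
    cs,_=cv2.findContours(mask.astype(np.uint8),cv2.RETR_EXTERNAL,cv2.CHAIN_APPROX_NONE)
    cs=[c for c in cs if cv2.contourArea(c)>100 and cv2.pointPolygonTest(c,near,True)>-5]
    return max(cs,key=cv2.contourArea)
def state():
    s=manip.get_state()
    from scipy.spatial.transform import Rotation as Ro
    q=s["ee_rot"];R=Ro.from_quat([q[1],q[2],q[3],q[0]]).as_matrix()
    return s,R
E
python3 - <<'E'
from h import *
np.set_printoptions(precision=4,suppress=True)
s=cv2.imread("pics/side0.png");t=cv2.imread("pics/top0.png")
e={}
for n,im,p,th in(("side",s,(255,170),195),("top",t,(191,261),205)):
    g=im.min(2); c=blob(im,g>th,p); e[n]=cv2.fitEllipse(c);print(n,e[n],cv2.contourArea(c))
x,r=tri(e["side"][0],e["top"][0]);print("captop",x,r, plane("top",*e["top"][0],.09),plane("side",*e["side"][0],.09))
# tin body top corners
for u in((179.4,244.4),(216.4,244.4),(216.4,280.2),(179.4,280.2)):print("tin",plane("top",*u,.056))
tp=[(288.2,238.2),(342,211),(368.7,264.5),(315,291.5)]
sd=[(328,298.8),(276.8,272),(315,235.5),(365.8,261.3)]
P=np.array([plane("top",*u,.038) for u in tp]);print(P,P.mean(0))
Q=np.array([plane("side",*u,.038) for u in sd]);print(Q,Q.mean(0))
for A in(P,Q):
    print([np.degrees(np.arctan2(*(A[(i+1)%4]-A[i])[[1,0]])) for i in range(4)],[np.linalg.norm(A[(i+1)%4]-A[i]) for i in range(4)])
E
```

```text
side ((253.3922576904297, 168.9308624267578), (13.978874206542969, 27.401813507080078), 83.73601531982422) 299.0
top ((186.6331787109375, 260.29718017578125), (10.002765655517578, 30.92026138305664), 0.5964620113372803) 179.0
captop [0.5226 0.2305 0.0826] [np.float64(0.001639286027762926), np.float64(0.0016392860277628393)] [0.5205 0.2288 0.09  ] [0.5211 0.219  0.09  ]
tin [0.5485 0.2515 0.056 ]
tin [0.5493 0.1909 0.056 ]
tin [0.4914 0.1888 0.056 ]
tin [0.4905 0.2489 0.056 ]
[[ 0.5628  0.0762  0.038 ]
 [ 0.6091 -0.0119  0.038 ]
 [ 0.5212 -0.0565  0.038 ]
 [ 0.476   0.0305  0.038 ]] [0.5423 0.0096 0.038 ]
[[ 0.5247 -0.0574  0.038 ]
 [ 0.4803  0.0229  0.038 ]
 [ 0.5655  0.0701  0.038 ]
 [ 0.6089 -0.0175  0.038 ]] [0.5448 0.0045 0.038 ]
[np.float64(-62.27629949351618), np.float64(-153.09845157940075), np.float64(117.48701185600953), np.float64(27.784809377063986)] [np.float64(0.0995090182935433), np.float64(0.09851312313550555), np.float64(0.09799168567102899), np.float64(0.09809823498000983)]
[np.float64(118.93998186000431), np.float64(28.97152828186039), np.float64(-63.642921893204516), np.float64(-154.6683230337213)] [np.float64(0.09181735015205451), np.float64(0.0974225457590267), np.float64(0.09783583844459309), np.float64(0.09319832279202384)]
```

```bash
python3 - <<'E'
from h import *
np.set_printoptions(precision=4,suppress=True)
s=cv2.imread("pics/side0.png");t=cv2.imread("pics/top0.png")
def seg(im,box,k):
    x0,y0,x1,y1=box;c=im[y0:y1,x0:x1].reshape(-1,3).astype(np.float32)
    return None
big=[]
for n,im,p,th in(("side",s,(253,169),175),("top",t,(191,261),190)):
    for th in (165,175,185,195,200):
        m=(im.min(2)>th).astype(np.uint8); m=cv2.morphologyEx(m,cv2.MORPH_CLOSE,np.ones((3,3)));m=cv2.morphologyEx(m,cv2.MORPH_OPEN,cv2.getStructuringElement(2,(7,7)))
        try:
            c=blob(im,m,p);h=cv2.convexHull(c);print(n,th,cv2.fitEllipse(h),cv2.contourArea(h))
        except Exception as e: print(n,th,e)
print(t[261,170:222].tolist())
# block outer in top
for n,im,p in(("top",t,(300,262)),("side",s,(300,270))):
    hsv=cv2.cvtColor(im,cv2.COLOR_BGR2HSV)
    print(n,hsv[238:242,292].tolist() if n=="top" else hsv[272,282].tolist(), hsv[215,312].tolist())
E
```

```text
side 165 ((253.38182067871094, 168.78094482421875), (16.002647399902344, 28.064638137817383), 84.84146118164062) 341.0
side 175 ((253.39248657226562, 168.96324157714844), (15.544260025024414, 27.917085647583008), 84.44886016845703) 329.5
side 185 ((253.4117431640625, 168.90809631347656), (15.125494956970215, 27.981794357299805), 84.02071380615234) 314.5
side 195 ((253.3927764892578, 168.93276977539062), (14.5919189453125, 27.760738372802734), 83.2323226928711) 304.5
side 200 ((253.47418212890625, 168.8773651123047), (14.399767875671387, 27.555015563964844), 84.1089096069336) 301.0
top 165 ((190.42312622070312, 260.5050964355469), (30.763463973999023, 38.89463424682617), 14.762335777282715) 862.0
top 175 ((190.5749969482422, 260.21588134765625), (30.82569694519043, 32.67650604248047), 13.712894439697266) 768.5
top 185 ((190.77423095703125, 260.2631530761719), (30.552715301513672, 31.599958419799805), 15.287564277648926) 739.0
top 195 ((190.89561462402344, 260.1756896972656), (29.667049407958984, 30.758262634277344), 45.99755859375) 702.0
top 200 ((190.88856506347656, 260.2551574707031
[... 337 characters left out ...]
7], [206, 206, 207], [206, 205, 206], [206, 205, 206], [206, 206, 207], [206, 206, 207], [206, 206, 207], [206, 204, 205], [206, 205, 206], [207, 204, 205], [206, 204, 205], [206, 205, 206], [206, 206, 207], [206, 206, 207], [206, 205, 206], [206, 204, 205], [206, 206, 207], [206, 205, 206], [207, 205, 206], [206, 206, 207], [206, 206, 207], [198, 196, 197], [120, 117, 118], [90, 88, 89], [77, 76, 76], [95, 93, 93], [122, 119, 120], [123, 120, 120], [121, 118, 119], [117, 114, 115], [101, 98, 99], [61, 62, 64], [60, 72, 80], [45, 62, 73], [44, 61, 72], [43, 61, 71], [48, 61, 70]]
top [[18, 99, 206], [20, 89, 206], [20, 89, 204], [18, 100, 205]] [14, 165, 116]
side [16, 109, 209] [54, 9, 142]
```

```bash
python3 - <<'E'
from h import *
np.set_printoptions(precision=4,suppress=True)
s=cv2.imread("pics/side0.png");t=cv2.imread("pics/top0.png")
x,r=tri((253.4,168.9),(190.9,260.3));print("captop",x,r,plane("top",190.9,260.3,.09),plane("side",253.4,168.9,.09))
quads={}
for n,im,p in(("top",t,(328,250)),("side",s,(320,268))):
    hsv=cv2.cvtColor(im,cv2.COLOR_BGR2HSV)
    m=((hsv[...,0]>10)&(hsv[...,0]<26)&(hsv[...,1]>60)&(hsv[...,1]<135)&(hsv[...,2]>165)).astype(np.uint8)
    c=blob(im,m,p);h=cv2.convexHull(c)
    hp=h[:,0].astype(float)
    q0=cv2.approxPolyN(h,4) if hasattr(cv2,"approxPolyN") else None
    q0=q0.reshape(-1,2).astype(float)
    # refine: fit lines to contour pts near each quad edge
    cp=c[:,0].astype(float);L=[]
    for i in range(4):
        a,b=q0[i],q0[(i+1)%4];d=(b-a)/np.linalg.norm(b-a);nn=np.array([-d[1],d[0]])
        k=(cp-a)@d;w=(cp-a)@nn;sel=(abs(w)<2.5)&(k>5)&(k<np.linalg.norm(b-a)-5)
        vx,vy,x0,y0=cv2.fitLine(cp[sel].astype(np.float32),cv2.DIST_HUBER,0,.01,.01).ravel();L.append((np.array([x0,y0]),np.array([vx,vy])))
    Q=[]
    for i in range(4):
        (a,u),(b,v)=L[i-1],L[i];k=np.linalg.solve(np.c_[u,-v],b-a);Q.append(a+k[0]*u)
    Q=np.array(Q);quads[n]=Q;print(n,q0.tolist(),Q.round(1).tolist())
    W=np.array([plane(n,*q,.038) for q in Q]);print(W,W.mean(0),[np.degrees(np.arctan2(*(W[(i+1)%4]-W[i])[[1,0]]))%90 for i in range(4)],[np.linalg.norm(W[(i+1)%4]-W[i]).round(4) for i in range(4)])
T=quads["top"];S=quads["side"]
WT=np.array([plane("top",*q,.038) for q in T]);WS=np.array([plane("side",*q,.038) for q in S])
X=[]
for i in range(4):
    j=np.argmin(np.linalg.norm(WS-WT[i],axis=1));x,r=tri(S[j],T[i]);X.append(x);print(x,r[0])
X=np.array(X);print(X.mean(0))
for u in((179.4,244.4),(216.4,244.4),(216.4,280.2),(179.4,280.2)):pass
E
```

```text
captop [0.5214 0.2225 0.0878] [np.float64(0.0006755460336567719), np.float64(0.0006755460336569805)] [0.5206 0.2221 0.09  ] [0.5211 0.2191 0.09  ]
top [[368.0, 264.0], [314.0, 291.0], [279.0, 221.0], [342.0, 211.0]] [[368.20001220703125, 263.3999938964844], [314.0, 290.70001220703125], [280.3999938964844, 221.6999969482422], [342.20001220703125, 212.6999969482422]]
[[ 0.523  -0.0556  0.038 ]
 [ 0.4773  0.0321  0.038 ]
 [ 0.5901  0.0898  0.038 ]
 [ 0.6062 -0.0122  0.038 ]] [0.5492 0.0135 0.038 ] [np.float64(27.457295523305504), np.float64(27.070702451732565), np.float64(8.968079165529673), np.float64(27.545899532053795)] [np.float64(0.0989), np.float64(0.1267), np.float64(0.1033), np.float64(0.0939)]
side [[366.0, 258.0], [327.0, 300.0], [273.0, 270.0], [314.0, 233.0]] [[365.0, 258.8999938964844], [327.5, 299.3999938964844], [273.8999938964844, 269.3999938964844], [314.0, 233.60000610351562]]
[[ 0.6104 -0.0126  0.038 ]
 [ 0.5235 -0.0581  0.038 ]
 [ 0.4784  0.0297  0.038 ]
 [ 0.5661  0.075   0.038 ]] [0.5446 0.0085 0.038 ] [np.float64(27.670119570251757), np.float64(27.203321499485767), np.float64(27.308821072950956), np.float64(26.828465337468366)] [np.float64(0.0981), np.float64(0.0988), np.float64(0.0987), np.float64(0.0982)]
[ 0.5238 -0.056   0.0355] 0.0007085836295731468
[0.4782 0.032  0.0358] 0.0008385329520113482
[0.5847 0.095  0.0165] 0.008884291440443675
[ 0.6078 -0.013   0.0392] 0.0019503704383718149
[0.5486 0.0145 0.0318]
```

Candidates. For the tin: square tin (top px 191,260; side 255,175), round tin (495,280; 392,430), and the background canisters. For the block: natural wood (328,252; side 320,270), blue decoy (225,367), green decoy (411,370). I choose the square-shouldered tin and the natural-wood block; the crops confirm a square body with a round cap, and a wooden socket.

```bash
cat >> h.py <<'E'
def rep(target=None,yaw=None):
    s,R=state();np.set_printoptions(precision=4,suppress=True)
    cur=np.degrees(np.arctan2(R[1,0],R[0,0]))
    print("t",round(s["clock"],2),"pos",s["position"],"jaw",round(cur,2),"ydir",R[:,1],"w",round(s["width"],4),"F",s["contact_force"],"M",s["moment"],"q6",s["qpos"][5])
    if target is not None: print("shift cm tool",100*R.T@(np.array(target)-s["position"]))
    if yaw is not None: print("wy",-np.radians(yaw-cur))
E
python3 -c "
from h import *
rep([.521,.2205,.40],10)"
```

```text
t 0.1 pos [0.1332 0.5592 0.4039] jaw 76.6 ydir [-0.0006 -0.0015 -1.    ] w 0.0854 F [ 0.6406 -0.4807  0.1209] M [ 0.0177  0.0136 -0.0155] q6 -0.12099892191517993
shift cm tool [-23.9596   0.422  -45.5761]
wy 1.1624535813436163
```

>>> arm_command(
  increments=[0,0,0,-2.4,0,-4.56,0,0,0,0,-2.4,0,-4.56,0,0,0,0,-2.4,0,-4.56,0,0,0,0,-2.4,0,-4.56,0,0,0,0,-2.4,0,-4.56,0],
)

```text
clock: 0.72
position: [0.3282, 0.3885, 0.4044]
ee_rot: [0.555, -0.555, -0.438, 0.438]
contact_force: [0.4, 0.8, 0.4]
width: 0.0849
```

>>> arm_command(
  increments=[0,0,0,-2.4,0,-4.56,0,0,0,0,-2.4,0,-4.56,0,0,0,0,-2.4,0,-4.56,0,0,0,0,-2.4,0,-4.56,0,0,0,0,-2.4,0,-4.56,0,0,0,0,0,0,0,0],
)

```text
clock: 1.48
position: [0.5237, 0.2179, 0.4038]
ee_rot: [-0.556, 0.556, 0.437, -0.437]
contact_force: [0.5, 0.5, -0.0]
width: 0.0853
```

>>> arm_command(
  increments=[0,0.166,0,0,0,0,0,0,0.166,0,0,0,0,0,0,0.166,0,0,0,0,0,0,0.166,0,0,0,0,0,0,0.166,0,0,0,0,0,0,0.166,0,0,0,0,0,0,0.166,0,0,0,0,0,0,0,0,0,0,0,0],
)

```text
clock: 2.48
position: [0.5203, 0.2209, 0.4045]
ee_rot: [0.704, -0.704, -0.062, 0.063]
contact_force: [-1.3, 0.3, -0.4]
width: 0.0855
```

```bash
python3 -c "
from h import *
rep([.521,.2205,.28],10)"
```

```text
t 2.48 pos [0.5203 0.2209 0.4045] jaw 10.19 ydir [-0.0011  0.0002 -1.    ] w 0.0855 F [-1.2717  0.2532 -0.3785] M [ 0.051  -0.0335  0.0057] q6 0.10021442175826893
shift cm tool [ 0.0704 12.4469 -0.0576]
wy 0.0033698023919186155
```

>>> arm_command(
  increments=[0,0,0,0,4,0,0,0,0,0,0,4,0,0,0,0,0,0,4,0,0,0,0,0,0,3,0,0,0,0,0,0,2.1,0,0,0,0,0,0,0,0,0],
)

```text
clock: 3.22
position: [0.5201, 0.2204, 0.2321]
ee_rot: [-0.704, 0.705, 0.061, -0.064]
contact_force: [-0.1, -0.3, -0.6]
width: 0.0852
```

```bash
python3 -c "
from h import *
rep([.521,.2205,.232],10)
for n in ('side','top'): cv2.imwrite(f'pics/{n}1.png',vision.get_image(n)[:,:,::-1])
a=cv2.imread('pics/side1.png')[100:260,180:340];b=cv2.imread('pics/top1.png')[180:340,110:270]
cv2.imwrite('pics/c1.png',cv2.resize(np.hstack([a,b]),None,fx=2.5,fy=2.5))
"
```

```text
t 3.23 pos [0.5201 0.2204 0.2321] jaw 10.17 ydir [-0.0045 -0.001  -1.    ] w 0.0852 F [-0.0683 -0.3432 -0.5517] M [-0.0109  0.0127  0.0191] q6 0.09979729888826919
shift cm tool [ 0.0919  0.0057 -0.0051]
wy 0.002993210504381309
```

View pics/c1.png

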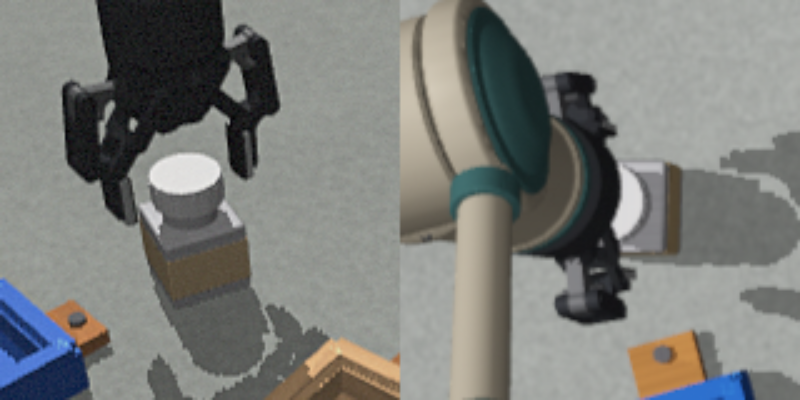

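The fingers straddle the cap: tips at crop px (120,205) and (243,165), cap between them at (185,185). Closing now.

>>> arm_command(
  increments=[0,0,0,0,0,0,1,0,0,0,0,0,0,1,0,0,0,0,0,0,1,0,0,0,0,0,0,1,0,0,0,0,0,0,1,0,0,0,0,0,0,1],
  grip_force=60,
)

```text
clock: 4.08
position: [0.5212, 0.2203, 0.2349]
ee_rot: [0.705, -0.704, -0.062, 0.061]
contact_force: [-1.5, -0.7, 5.7]
width: 0.0491
```

```bash
python3 -c "
from h import *
rep()
for n in ('side','top'): cv2.imwrite(f'pics/{n}2.png',vision.get_image(n)[:,:,::-1])
a=cv2.imread('pics/side2.png')[100:260,180:340];b=cv2.imread('pics/top2.png')[180:340,110:270]
cv2.imwrite('pics/c2.png',cv2.resize(np.hstack([a,b]),None,fx=2.5,fy=2.5))
"
```

```text
t 4.08 pos [0.5212 0.2203 0.2349] jaw 10.03 ydir [ 0.0011  0.0006 -1.    ] w 0.0491 F [-1.5362 -0.7417  5.6754] M [-0.0349  0.1822 -0.0332] q6 0.101679802617203
```

View pics/c2.png

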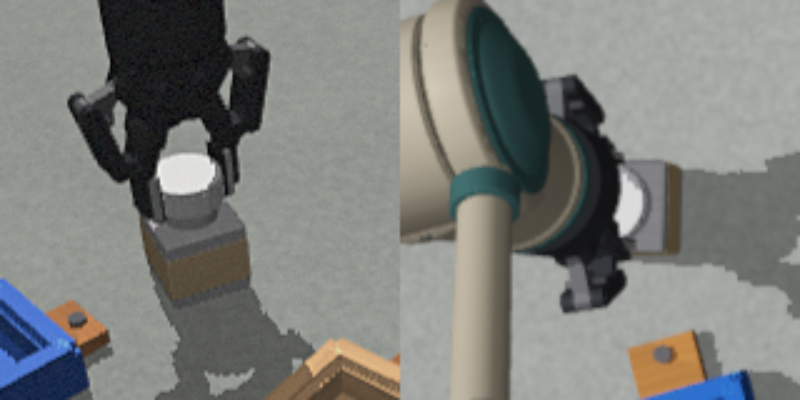

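Gripped with width 49 mm, cap between the pads. Lifting.

>>> arm_command(
  increments=[0,0,0,0,-0.5,0,1,0,0,0,0,-1.5,0,1,0,0,0,0,-2.5,0,1,0,0,0,0,-2.5,0,1,0,0,0,0,-2,0,1,0,0,0,0,0,0,1],
)

```text
clock: 4.92
position: [0.5218, 0.2204, 0.3258]
ee_rot: [0.705, -0.704, -0.063, 0.06]
contact_force: [-0.0, 0.6, -4.2]
width: 0.0486
```

```bash
python3 -c "
from h import *
rep([.5433,.009,.322],36)
for n in ('side','top'): cv2.imwrite(f'pics/{n}3.png',vision.get_image(n)[:,:,::-1])
a=cv2.imread('pics/side3.png')[60:220,180:340];b=cv2.imread('pics/top3.png')[180:340,110:270]
cv2.imwrite('pics/c3.png',cv2.resize(np.hstack([a,b]),None,fx=2.5,fy=2.5))
"
```

```text
t 4.92 pos [0.5218 0.2204 0.3258] jaw 10.03 ydir [ 0.0044  0.0013 -1.    ] w 0.0486 F [-0.0188  0.6315 -4.2318] M [-0.0017 -0.0417 -0.0516] q6 0.10176101022480191
shift cm tool [ -1.5644   0.3645 -21.1928]
wy -0.4532673656992043
```

View pics/c3.png

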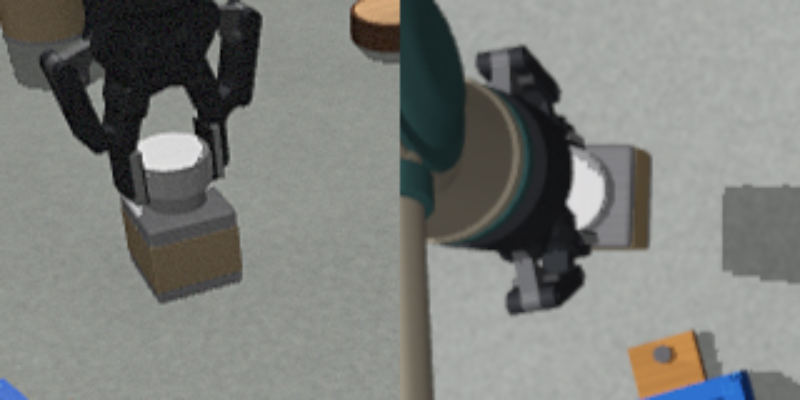

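Tin hangs upright from the cap (crop 180,215), clear of the bench. Carrying it over the block and turning CCW about 26°.

>>> arm_command(
  increments=[0,0,0,-0.3,0,-3,1,0,0,0,-0.3,0,-4.5,1,0,0,0,-0.3,0,-4.5,1,0,0,0,-0.3,0,-4.5,1,0,0,0,-0.3,0,-3,1,0,0,0,0,0,-1.7,1],
)

```text
clock: 5.78
position: [0.543, 0.0075, 0.3225]
ee_rot: [0.705, -0.704, -0.06, 0.062]
contact_force: [0.6, 1.6, -3.0]
width: 0.049
```

>>> arm_command(
  increments=[0,-0.113,0,0,0,0,1,0,-0.113,0,0,0,0,1,0,-0.113,0,0,0,0,1,0,-0.113,0,0,0,0,1,0,0,0,0,0,0,1,0,0,0,0,0,0,1],
)

```text
clock: 6.52
position: [0.5433, 0.0092, 0.3233]
ee_rot: [0.673, -0.673, -0.217, 0.218]
contact_force: [-0.2, -0.0, -3.7]
width: 0.049
```

```bash
python3 -c "
from h import *
rep([.5433,.009,.322],36)
for n in ('side','top'): cv2.imwrite(f'pics/{n}4.png',vision.get_image(n)[:,:,::-1])
a=cv2.imread('pics/side4.png')[150:350,230:430];b=cv2.imread('pics/top4.png')[160:360,230:430]
cv2.imwrite('pics/c4.png',cv2.resize(np.hstack([a,b]),None,fx=2,fy=2))
a=cv2.imread('pics/side4.png')[170:330,240:400]
cv2.imwrite('pics/c4s.png',cv2.resize(a,None,fx=3.75,fy=3.75,interpolation=cv2.INTER_CUBIC))
"
```

```text
t 6.53 pos [0.5433 0.0092 0.3233] jaw 35.86 ydir [-0.0008  0.0004 -1.    ] w 0.049 F [-0.2206 -0.0221 -3.7481] M [-0.0578  0.0166 -0.0491] q6 -0.7371926464428524
shift cm tool [-0.0127  0.1277 -0.0192]
wy -0.002460360678452105
```

View pics/c4.png

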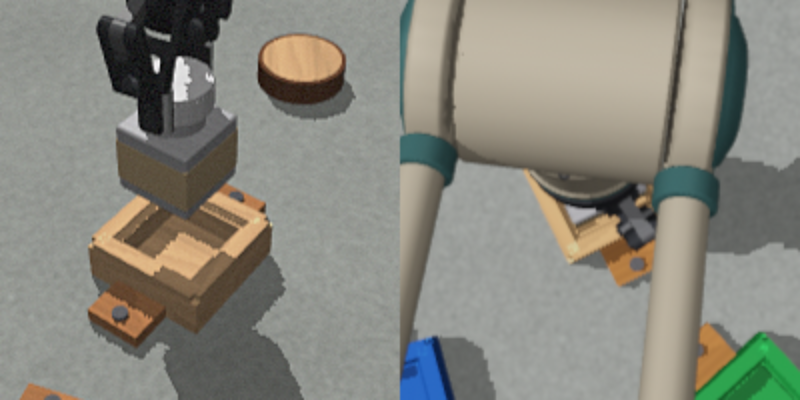

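View pics/c4s.png

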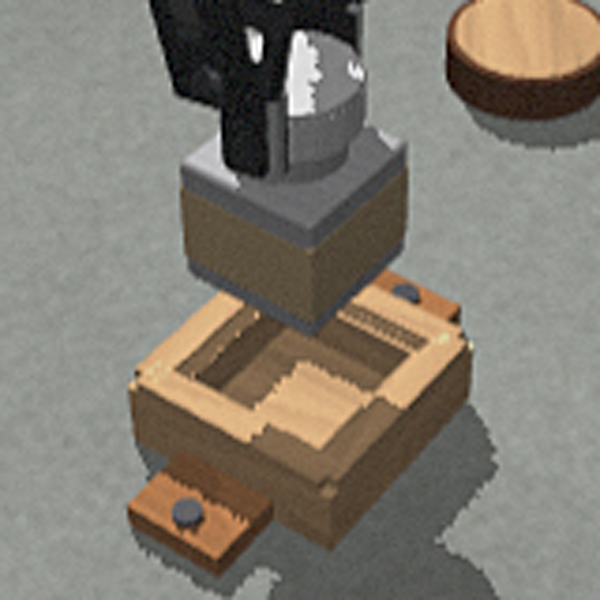

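```bash
python3 - <<'E'
from h import *
np.set_printoptions(precision=4,suppress=True)
f=lambda u:(u[0]/3.75+240-.37,u[1]/3.75+170-.37)
for z,pts in((.1444,[(183,182),(313,232),(407,148)]),(.0884,[(190,265),(316,333),(405,243)]),(.038,[(133,380),(328,490),(470,345)])):
    W=np.array([plane("side",*f(p),z)[:2] for p in pts])
    d1=W[1]-W[0];d2=W[2]-W[1]
    print(z,W.tolist(),"centre",(W[0]+W[2])/2,np.degrees(np.arctan2(d1[1],d1[0])),np.degrees(np.arctan2(d2[1],d2[0])),np.linalg.norm(d1),np.linalg.norm(d2))
E
```

```text
0.1444 [[0.5003509828692361, 0.009011752751975521], [0.5292736518593235, -0.03539706337670778], [0.5794425065767224, -0.009957728613038008]] centre [ 0.5399 -0.0005] -56.92452019904989 26.888392859667835 0.05299682756034901 0.05625009988323158
0.0884 [[0.5065708130621159, 0.025882857692407946], [0.5330609639612642, -0.02874557069460515], [0.5855250299021503, -0.0002481571897211543]] centre [0.546  0.0128] -64.13055206106114 28.50990946469015 0.06071238162594732 0.05970411034022686
0.038 [[0.47879291039366645, 0.026052224694359194], [0.5223413730347225, -0.059258714671364954], [0.6074341920915363, -0.01757132270155143]] centre [0.5431 0.0042] -62.95716519186257 26.100461588494593 0.09578321864429967 0.09475561463196004
```

>>> arm_command(
  increments=[0,0,0,0,1.5,0,1,0,0,0,0,1.5,0,1,0,0,0,0,1.1,0,1,0,0,0,0,0,0,1,0,0,0,0,0,0,1],
)

```text
clock: 7.25
position: [0.5436, 0.0088, 0.2828]
ee_rot: [-0.673, 0.673, 0.218, -0.218]
contact_force: [0.3, 0.1, -3.1]
width: 0.0485
```

```bash
python3 -c "
from h import *
rep([.5433,.009,.322],36)
for n in ('side','top'): cv2.imwrite(f'pics/{n}5.png',vision.get_image(n)[:,:,::-1])
a=cv2.imread('pics/side5.png')[190:310,260:380]
b=cv2.imread('pics/top5.png')[190:310,260:380]
cv2.imwrite('pics/c5s.png',cv2.resize(a,None,fx=5,fy=5,interpolation=cv2.INTER_CUBIC))
cv2.imwrite('pics/c5t.png',cv2.resize(b,None,fx=5,fy=5,interpolation=cv2.INTER_CUBIC))
"
```

```text
t 7.25 pos [0.5436 0.0088 0.2828] jaw 35.92 ydir [ 0.0004  0.     -1.    ] w 0.0485 F [ 0.3423  0.115  -3.092 ] M [ 0.0437 -0.0129  0.0203] q6 -0.7387190798258106
shift cm tool [-0.014  -3.9245  0.0294]
wy -0.001401698010133004
```

View pics/c5s.png

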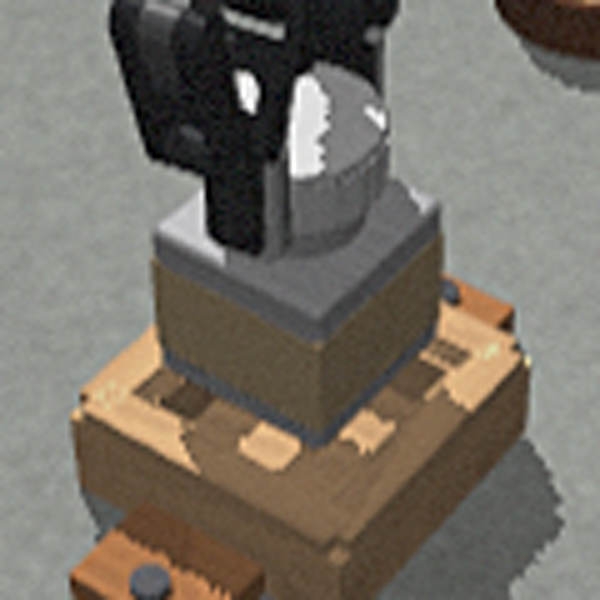

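View pics/c5t.png

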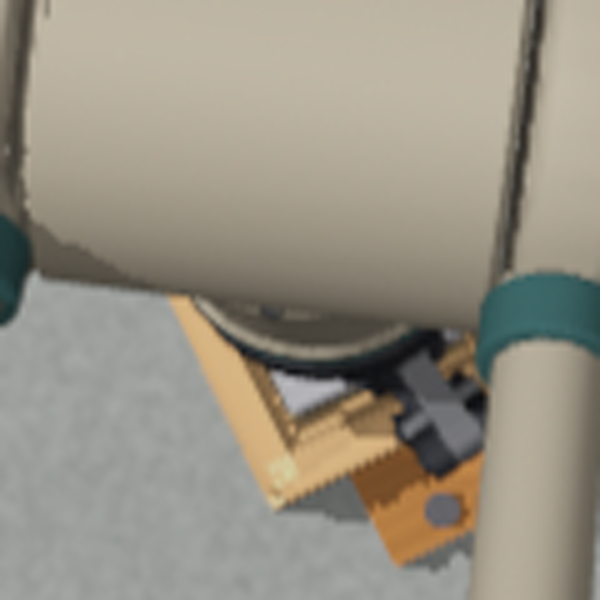

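```bash
python3 - <<'E'
from h import *
np.set_printoptions(precision=4,suppress=True)
f=lambda u:(u[0]/5+260-.4,u[1]/5+190-.4)
for n,z,pts in(("side",.0479,[(165,362),(318,444),(439,334)]),("side",.1039,[(154,237),(318,318),(441,207)]),("side",.038,[(77,408),(338,552),(529,350)])):
    W=np.array([plane(n,*f(p),z)[:2] for p in pts])
    d1=W[1]-W[0];d2=W[2]-W[1]
    print(z,"centre",(W[0]+W[2])/2,"right comp",(W[0]+W[2])/2@[.892,-.452],np.degrees(np.arctan2(d1[1],d1[0])),np.degrees(np.arctan2(d2[1],d2[0])),np.linalg.norm(d1),np.linalg.norm(d2))
a=np.radians(27.3)
u=np.array([np.cos(a),np.sin(a)]);v=np.array([-u[1],u[0]])
t=plane("top",*f((295,418)),.1039)[:2];b=plane("top",*f((275,508)),.038)[:2]
# nearest corner in -x world: -u +v direction
print(t,b,"tin c",t+.03*u-.03*v,"block c",b+.05*u-.05*v)
for q in ((t,.03),(b,.05)):pass
E
```

```text
0.0479 centre [0.5451 0.0089] right comp 0.4821485684858726 -62.710626084143456 24.361190411985444 0.0564131275881364 0.05732595515797864
0.1039 centre [0.5421 0.0036] right comp 0.4819190736540568 -62.03540339147954 25.735293376666583 0.05612123086178023 0.05630533797827115
0.038 centre [0.5443 0.0058] right comp 0.4829452509097002 -62.3769159177357 27.078862909320385 0.09538518413881189 0.09827089171827283
[0.5028 0.0225] [0.4765 0.0311] tin c [0.5432 0.0096] block c [0.5439 0.0096]
```

Measured tin–block offset is about 1 mm, with about 1° of yaw left. Lowering.

>>> arm_command(
  increments=[0,-0.017,0,0,0.5,0,1,0,0,0,0.03,0.6,0,1,0,0,0,0,0.6,0,1,0,0,0,0,0.6,0,1,0,0,0,0,0.6,0,1,0,0,0,0,0,0,1],
)

```text
clock: 8.1
position: [0.5434, 0.0091, 0.253]
ee_rot: [0.671, -0.671, -0.223, 0.224]
contact_force: [-1.0, -0.3, -3.9]
width: 0.0488
```

```bash
python3 -c "
from h import *
rep([.5433,.009,.245],36)"
```

```text
t 8.1 pos [0.5434 0.0091 0.253 ] jaw 36.9 ydir [-0.0014  0.0002 -1.    ] w 0.0488 F [-1.0008 -0.3446 -3.8667] M [0.0158 0.0357 0.0097] q6 -0.755381373810757
shift cm tool [-0.0109  0.8001 -0.0044]
wy 0.01567974688630506
```

>>> arm_command(
  increments=[0,0,0,0,0.4,0,1,0,0,0,0,0.3,0,1,0,0,0,0,0.2,0,1,0,0,0,0,0,0,1,0,0,0,0,0,0,1],
)

```text
clock: 8.72
position: [0.5435, 0.0091, 0.2451]
ee_rot: [-0.671, 0.671, 0.224, -0.224]
contact_force: [-1.7, -0.5, 1.8]
width: 0.0489
```

```bash
python3 -c "
from h import *
rep()
cv2.imwrite('pics/side6.png',vision.get_image('side')[:,:,::-1])
a=cv2.imread('pics/side6.png')[190:310,260:380]
cv2.imwrite('pics/c6s.png',cv2.resize(a,None,fx=5,fy=5,interpolation=cv2.INTER_CUBIC))
"
```

```text
t 8.72 pos [0.5435 0.0091 0.2451] jaw 36.9 ydir [ 0.0002  0.     -1.    ] w 0.0489 F [-1.718  -0.4546  1.7518] M [-0.0233  0.2759  0.0243] q6 -0.7553925951745234
```

View pics/c6s.png

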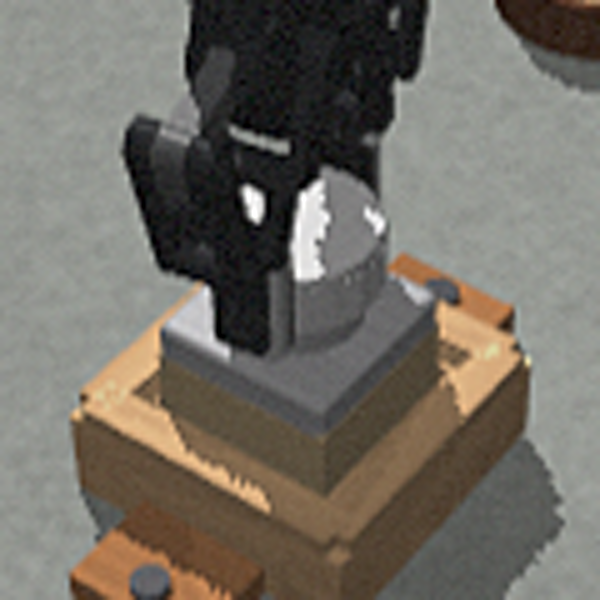

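Seated: TCP is 10.2 mm above its grasp height, the tin's weight is off the hand, and the shoulder is low in the block (320,430). Unscrewing now.

>>> arm_command(
  increments=[0,-0.1,0,0,0,0,1,0,-0.11,0,0,-0.01,0,1,0,-0.11,0,0,-0.01,0,1,0,-0.11,0,0,-0.02,0,1,0,-0.11,0,0,-0.01,0,1,0,-0.11,0,0,-0.02,0,1,0,0,0,0,0,0,1],
  grip_force=70,
)

```text
clock: 9.65
position: [0.5441, 0.0092, 0.2459]
ee_rot: [-0.564, 0.565, 0.426, -0.425]
contact_force: [-0.6, 1.3, 3.3]
width: 0.0483
```

```bash
python3 -c "
from h import *
rep()
cv2.imwrite('pics/side7.png',vision.get_image('side')[:,:,::-1])
a=cv2.imread('pics/side7.png')[190:310,260:380]
cv2.imwrite('pics/c7s.png',cv2.resize(a,None,fx=5,fy=5,interpolation=cv2.INTER_CUBIC))
"
```

```text
t 9.65 pos [0.5441 0.0092 0.2459] jaw 74.07 ydir [ 0.0019  0.0004 -1.    ] w 0.0483 F [-0.5788  1.3109  3.3121] M [0.1801 0.0825 0.0749] q6 -1.4043373201673734
```

View pics/c7s.png

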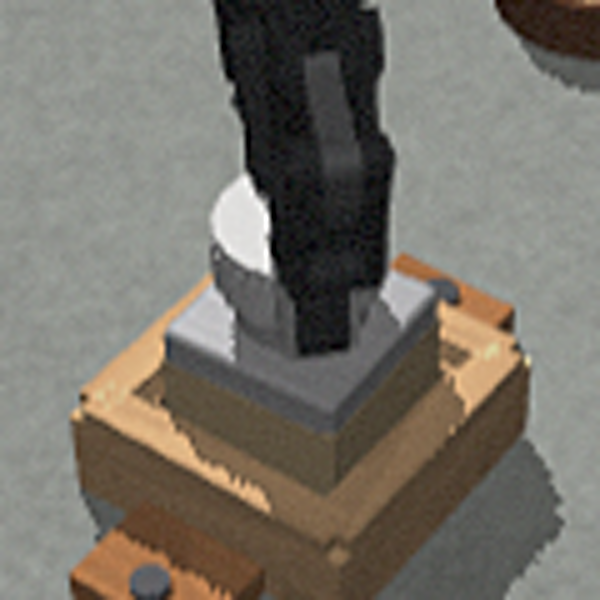

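>>> arm_command(
  increments=[0,-0.11,0,0,-0.01,0,1,0,-0.11,0,0,-0.01,0,1],
)

```text
clock: 9.95
position: [0.544, 0.0091, 0.2461]
ee_rot: [-0.513, 0.514, 0.486, -0.485]
contact_force: [-0.8, 1.0, 4.3]
width: 0.0485
```

```bash
python3 -c "
from h import *
rep()"
```

```text
t 9.95 pos [0.544  0.0091 0.2461] jaw 86.83 ydir [ 0.0017  0.0002 -1.    ] w 0.0485 F [-0.7563  0.9661  4.2812] M [ 0.1175  0.1143 -0.083 ] q6 -1.626946990535435
```

>>> arm_command(
  increments=[0,-0.11,0,0,-0.01,0,1,0,-0.11,0,0,-0.01,0,1],
)

```text
clock: 10.2
position: [0.5445, 0.009, 0.247]
ee_rot: [-0.456, 0.458, 0.54, -0.539]
contact_force: [-1.2, 0.4, 6.8]
width: 0.0486
```

```bash
python3 -c "
from h import *
rep()"
```

```text
t 10.2 pos [0.5445 0.009  0.247 ] jaw 99.45 ydir [ 0.0035 -0.0001 -1.    ] w 0.0486 F [-1.1586  0.4007  6.7687] M [ 0.1672  0.0663 -0.0458] q6 -1.8471305445027755
```

>>> arm_command(
  increments=[0,-0.11,0,0,0,0,1,0,-0.11,0,0,0,0,1],
)

```text
clock: 10.45
position: [0.5447, 0.0091, 0.2472]
ee_rot: [-0.394, 0.396, 0.587, -0.586]
contact_force: [1.4, 1.3, 6.4]
width: 0.0483
```

```bash
python3 -c "
from h import *
rep()
cv2.imwrite('pics/side8.png',vision.get_image('side')[:,:,::-1])
a=cv2.imread('pics/side8.png')[190:310,260:380]
cv2.imwrite('pics/c8s.png',cv2.resize(a,None,fx=5,fy=5,interpolation=cv2.INTER_CUBIC))
"
```

```text
t 10.45 pos [0.5447 0.0091 0.2472] jaw 112.05 ydir [ 0.0044 -0.     -1.    ] w 0.0483 F [1.3691 1.2519 6.4117] M [ 0.1648 -0.0025 -0.0065] q6 -2.06713527142042
```

View pics/c8s.png

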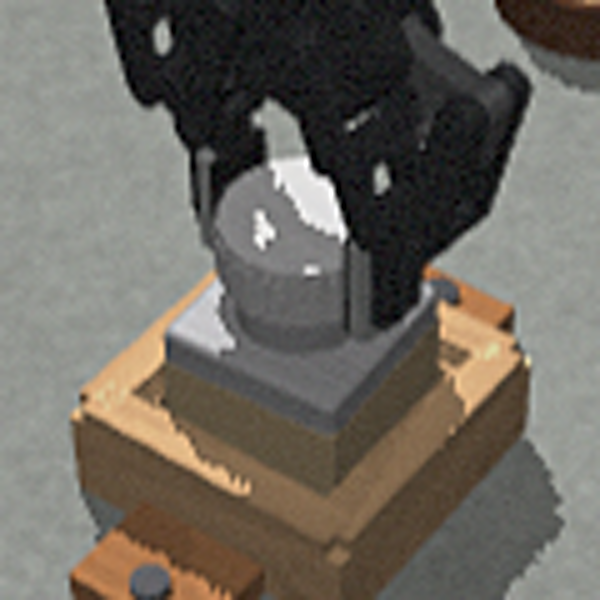

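Upward push on the hand (about 6.5 N) and falling twist suggest the thread has let go; the cap has turned about 1.3 rad. I'll add a small margin turn, then lift gently with a force check.

>>> arm_command(
  increments=[0,-0.08,0,0,0,0,1,0,0,0,0,-0.2,0,1,0,0,0,0,-0.2,0,1,0,0,0,0,-0.2,0,1,0,0,0,0,0,0,1],
)

```text
clock: 11.12
position: [0.5436, 0.0091, 0.2518]
ee_rot: [-0.372, 0.372, 0.601, -0.601]
contact_force: [-0.1, -0.3, -0.8]
width: 0.0487
```

```bash
python3 -c "
from h import *
rep()
cv2.imwrite('pics/side9.png',vision.get_image('side')[:,:,::-1])
a=cv2.imread('pics/side9.png')[190:310,260:380]
cv2.imwrite('pics/c9s.png',cv2.resize(a,None,fx=5,fy=5,interpolation=cv2.INTER_CUBIC))
"
```

```text
t 11.12 pos [0.5436 0.0091 0.2518] jaw 116.52 ydir [ 0.0001 -0.     -1.    ] w 0.0487 F [-0.117  -0.2798 -0.7873] M [ 0.0057 -0.0239 -0.0115] q6 -2.1449394638622765
```

View pics/c9s.png

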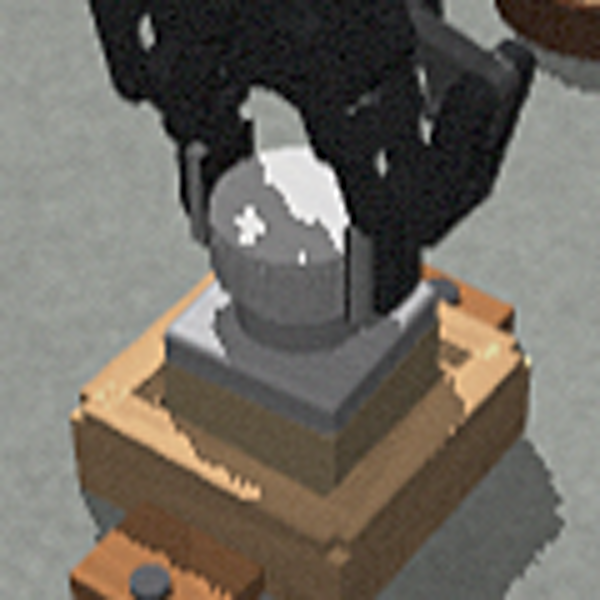

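The force reads only the cap's weight (-0.8 N), and the tin stayed down while the neck shows more at (290,325). Lifting another 24 mm.

>>> arm_command(
  increments=[0,0,0,0,-0.6,0,1,0,0,0,0,-0.8,0,1,0,0,0,0,-0.6,0,1,0,0,0,0,-0.4,0,1,0,0,0,0,0,0,1,0,0,0,0,0,0,1,0,0,0,0,0,0,1],
)

```text
clock: 12.05
position: [0.5435, 0.0091, 0.2755]
ee_rot: [0.372, -0.372, -0.601, 0.601]
contact_force: [0.5, 0.3, 0.2]
width: 0.0487
```

```bash
python3 -c "
from h import *
rep()
for n in ('side','top'): cv2.imwrite(f'pics/{n}10.png',vision.get_image(n)[:,:,::-1])
a=cv2.imread('pics/side10.png')[180:310,260:390]
cv2.imwrite('pics/c10s.png',cv2.resize(a,None,fx=4.6,fy=4.6,interpolation=cv2.INTER_CUBIC))
"
```

```text
t 12.05 pos [0.5435 0.0091 0.2755] jaw 116.54 ydir [-0.0005  0.0001 -1.    ] w 0.0487 F [0.4835 0.2746 0.1879] M [ 0.0634 -0.0424 -0.0075] q6 -2.145384902960817
```

View pics/c10s.png

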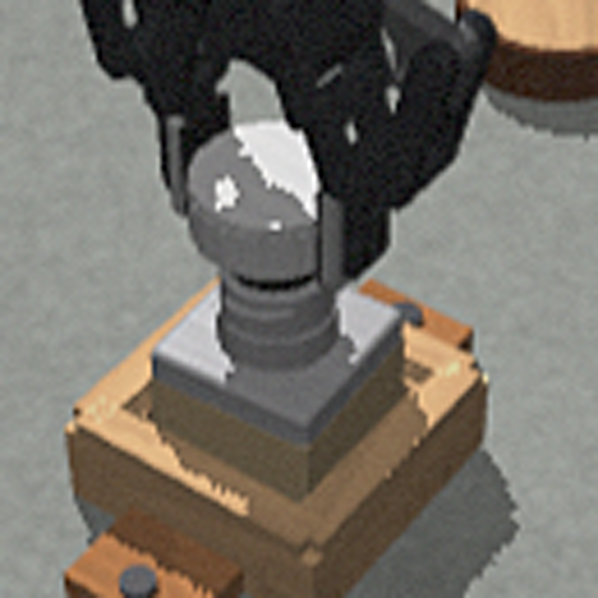

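View pics/side10.png

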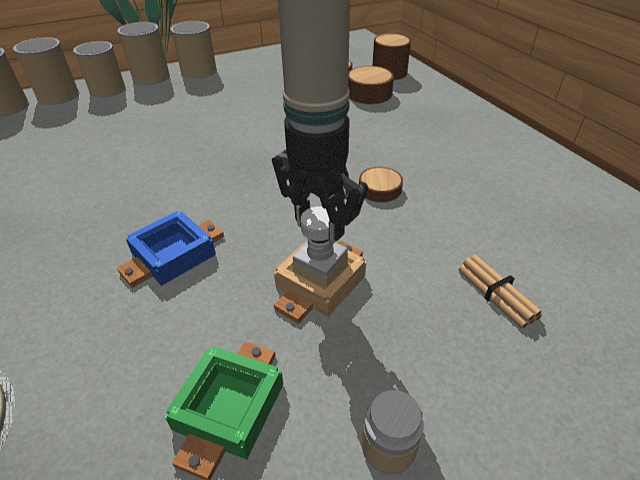

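The cap is level above the bare threaded neck, with a gap visible at crop (275,285). The tin is down in the block, and the bystanders look unmoved: log slice (381,183), reeds (500,290), round tin (392,430). Handing in.

```bash
python3 -c "
from h import *
rep(); print(ticket.sign_off())"
```

```text
t 12.15 pos [0.5435 0.0091 0.2756] jaw 116.54 ydir [-0.0004  0.0001 -1.    ] w 0.0486 F [-0.5121  0.1477 -1.3811] M [ 0.0267 -0.0565  0.0047] q6 -2.145390552749282
the job is handed in; nothing more can be done
None
```

The job is handed in at 12.2 s of the 45 s allowed. The tin stands in the wooden block and the hand still holds the cap above the open neck; the sign-off gives no verdict.

**What I did:** I picked the tin up by its cap, carried it over the natural-wood block and turned it about 27° to match. I lowered it into the socket, unscrewed the cap counter-clockwise by about 1.39 rad of hand turn, and lifted it straight up.

**Last checks:**
- **Tin seated:** The hand was 10.2 mm above its grasp height when the tin went down, which matches the socket floor. The last picture shows the tin still down and upright.
- **Cap held:** The opening is 49 mm and the tool is vertical. By hand travel the cap's middle is about 65 mm above the tin's middle point, so it clears the rim by about 16 mm.
- **Clear of the tin:** The force on the hand is only about the cap's weight, and the picture shows a gap above the neck.
- **Bystanders:** The round tin, log slice and reed bundle look unmoved in the side view; I did not measure their positions.

**What disagreed or was not checked:**
- The two cameras differed by 2–5 mm on absolute positions, so I fitted the tin by its position relative to the block.
- The side view's shoulder and block edges measured 2–5 mm short.
- The opening reads 2 mm under the 51 mm cap diameter.
- The twisting moment read under 0.1 N m while unscrewing, against the expected 0.3. I judged the thread free from the upward push and the clean lift.
- I did not measure the cap's angle on the tin directly. Allowing for the play in the socket, it should be about 1.2 to 1.4 rad.

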